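# Tighten the wing nut of a hold-down, by hand and then with its key

## Task

The steel strap that holds the wood in the jig is loose. Turn its wing nut clockwise with the gripper's fingers until the wings lie in line with the strap, then set the wing-nut key (the T-handled tool with the open slot across its head) over the wings and turn it clockwise until the nut has gone about another eighth of a turn. Leave the key standing on the nut.

Things in the scene. Friction and masses are not known exactly. Their poses are not given: they have to be found in the camera images.
- clamp: Fixed jig: plywood board 120 x 220 x 18 mm (own x, y, z) with a light wood piece (+y half) and a dark packing block (-y half); across both a dark steel strap 40 mm wide, 190 mm long, along the jig's own y, upper face 50 mm above the table. The wing nut stands mid-strap. Origin: underside centre, below the nut; z up. Strap within 0.35 rad of world y.
- wing_nut (a joint): Nut angle (rad), growing clockwise seen from above. Starts at 0 to 0.3, wings askew; at 1.10 the wings are in line with the strap (stop turning by hand here); 1.89 is an eighth of a turn further; hard stop at 1.97. It stays where it is left, turns against about 0.12 N m of friction, and does not rise or sink.
- wing_nut_top (a point): Top centre of the steel wing nut, on its axis, 93 mm above the table; z up, turns with the nut. The wings form a bar 60 mm long (y) and 13 mm thick (x), from the top to 26 mm below it (the middle 16 mm of the length is notched 8 mm deep). Below it a hub of 28 mm diameter, 14 mm high, then a 38 mm washer on the strap.
- key: Loose key standing upright, 0.2-0.4 kg. Origin: underside centre, z up. Steel head 44 (x) x 56 (y) x 39 mm; slot along y in its underside, 28 mm wide, 27.5 deep, ends open. Stem of 18 mm, then wooden T-handle along y, 100 long, 18 wide, 20 high, middle 74 mm above origin. Seats on the wing tops, origin 27.5 mm below them; up to 0.28 rad slack. A tube-headed T tool nearby does not fit.
Things that resemble listed ones, but are neither listed nor needed, are in the scene too. Leave any orange or turquoise look-alike of the key alone.

How it is judged:
On the way, in this order (a step that is already met when the one before it is completed fails the run):
1. the fingers turn the wing nut until its wings are in line with the strap (10 degrees short is enough) (value of joint wing_nut above 0.92 rad and contact force between the fingers and wing_nut above 0.3 N), for 0.1 s.
2. the key, over the wings, turns the nut at least 24 degrees past the line of the strap (value of joint wing_nut above 1.52 rad and contact force between key and wing_nut above 0.3 N and horizontal distance between key and wing_nut_top below 0.02 m and z of key in the frame of wing_nut_top below -0.015 m), for 0.1 s.
At the end, for the whole second after the job is handed in: The wing nut is at least 24 degrees clockwise past the line of the strap (joint above 1.52); the key stands at rest on it, its slot over the wings: origin within 20 mm of the nut's axis and more than 15 mm below the nut's top, leaning less than 20 degrees (value of joint wing_nut above 1.52 rad and horizontal distance between key and wing_nut_top below 0.02 m and z of key in the frame of wing_nut_top below -0.015 m and angle between key's own z axis and vertical below 0.35 rad and linear speed of key below 0.02 m/s); the robot touches nothing.
It fails at once if the fingers themselves turn the nut well past the line of the strap (more than 17 degrees), instead of the key (value of joint wing_nut above 1.4 rad and contact force between the fingers and wing_nut above 1 N).
It also fails if it takes over 58 s, if anything falls off the work surface, if the arm or the gripper's body presses on something with over 40 N, if the wrist force passes 120 N, or if a joint passes its speed limit or range.

## Robot

A 6-joint arm with a two-finger parallel gripper is mounted at the origin on the work surface. World frame = base frame: x ahead of the robot, y to its left, z up, the work surface at z = 0. Lengths are in m, angles in rad, forces in N, time in s.
With the tool pointing down it reaches from about 0.25 to 0.775 m from the base axis. Payload 4 kg.
Tool frame: the origin (TCP) lies at the very end of the fingers, on their centre line; the grasp point (between the pads) lies hold_point_z behind it (hold_point_z is the distance from the TCP to the grasp point, in m); z points along the fingers, y is the direction in which the jaws open and shut (so a half turn about z gives the same grasp; the last joint's range is limited). The gripper opens to 94 mm and grips with 3 to 60 N. Pads are 16 mm wide; open, the fingers measure 119 mm over their backs; the gripper's body (75 mm by 177 mm) begins 78 mm behind the grasp point.
Start: joints at [1.054, 0.087, 1.371, -0, 1.684, -0.103], TCP at [0.221, 0.504, 0.206] pointing down, gripper open.
Joint ranges: [-3.1, 3.1], [-0.76, 2.03], [0.27, 2.55], [-1.08, 4.22], [0.17, 2.65], [-2.57, 2.57]. Speed limits (rad/s): [2.79, 2.79, 3.14, 3.14, 3.14, 3.14].

## Interface

Orientations are given as [roll, pitch, yaw] about the fixed x, y, z axes, in that order (R = Rz(yaw) Ry(pitch) Rx(roll)).
In Python, from bench import * gives the robot as it stands.
- The arm moves only by the tool step_arm, never from a script. Its argument "increments" is text: rows parted by semicolons, each of 6 numbers parted by spaces: the shift along the tool's x, y, z in cm, then the turn, a rotation vector about the tool's x, y, z in rad. A call has 1 to 5 rows; each row shifts and turns the commanded pose from where the row before left it, along the tool's axes as they then stand; what a row does not reach is not made up. A row lasts 1/10 s, in which the tool goes at most 50 mm and 8.59 degrees, less where a joint would pass 70% of its speed; a pose out of reach is approached as far as the arm can. A call is refused whole if a number of a shift passes 5 or a number of a turn 0.15, either way. A call with a gripper value outside its range is refused whole. "claw" is the gripper's target within -1 to 1 (shut at 1, half-way at 0, fully open at -1), set as the call begins (left out, the last holds). The fingers move at their own pace and stop on an object; the grip force is fixed at half the most. Time passes only in rows, so rows that do not move let the fingers close. It gives the time, the measured TCP pose, the force and the opening at its end, in the units of the state.
- get_obs(): the state, without advancing time (a new reading comes with each control period).
- snapshot(name): name is "scene" or "top" or "wrist"; returns the picture (480x640x3 uint8, red, green, blue); there is no depth.
- calibration(name): a dict with "camera_matrix" (3x3 intrinsics, pixels), "eye" and "orientation" of the camera in the world; the wrist camera has in their place "tool_from_camera" (4x4, takes a point from camera to tool coordinates, whose origin is the TCP and whose axes are the flange's). Camera axes: x right, y up, looking along -z (the intrinsics and any distortion apply to the point x, -y, -z); pixel columns grow to the right and rows downward; lengths in m; the calibration is good to about 2 mm. A picture is of the moment at which its call begins: read the wrist's pose just before it. calibration takes no time and is no camera call.
- close_job(): hands the job in, once; it reports no verdict.
The state is a dict: "time": time; "joint_positions": joint angles; "qvel": joint speeds; "joint_torque": joint torques, N m; "tool_pos": TCP position; "ee_rot": TCP orientation; "wrist_force": force on the tool from outside, world axes, zero at the start; "wrist_torque": the same for the moment, N m; "width": finger opening in m.
Only numpy, scipy, OpenCV 4.12 (cv2) and the standard library are available. Lean on these libraries where they do the work, as an engineer would, in place of code of your own. Each camera call takes 0.05 s, during which the arm holds its last target. There are 200 camera calls.

## Working session

There is one attempt and no reset: what is moved stays moved. The work goes in short steps, Python scripts to look and compute and a tool call to move; the robot and the scene stay as the last step left them, time stands still between calls to the robot, and variables do not carry over. Pictures are saved under pics/ and viewed, about 8 in all and at most 12, crops included, and the job is handed in when it is done.

Besides the shell and the picture viewer there is one more tool, called after "Call:" by a JSON object that holds its "method" and its "body". step_arm: Moves the arm, as the interface text tells. Its arguments: {"type":"object","properties":{"increments":{"type":"string"},"claw":{"type":"number"}},"required":["increments"]}

```bash
mkdir -p pics; ls; python3 - <<'E'
from bench import *
import cv2, numpy as np
a=snapshot("top"); b=snapshot("scene")
cv2.imwrite("pics/top.png",a[:,:,::-1]); cv2.imwrite("pics/scene.png",b[:,:,::-1])
np.set_printoptions(precision=4,suppress=True)
for n in("top","scene","wrist"): print(calibration(n))
print(get_obs())
E
```

```text
pics
{'camera_matrix': array([[444.5719,   0.    , 319.2127],
       [  0.    , 444.5719, 246.7007],
       [  0.    ,   0.    ,   1.    ]]), 'eye': array([ 0.3148, -0.084 ,  0.7282]), 'orientation': array([ 0.1442,  0.0012, -1.5478])}
{'camera_matrix': array([[542.6356,   0.    , 309.9405],
       [  0.    , 542.6356, 232.4084],
       [  0.    ,   0.    ,   1.    ]]), 'eye': array([0.9974, 0.0027, 0.9367]), 'orientation': array([0.6026, 0.0173, 1.7339])}
{'camera_matrix': array([[408.0146,   0.    , 313.4188],
       [  0.    , 408.0146, 234.6557],
       [  0.    ,   0.    ,   1.    ]]), 'tool_from_camera': array([[-0.0004,  0.9586,  0.2846,  0.0814],
       [ 1.    ,  0.0002,  0.0007, -0.0005],
       [ 0.0006,  0.2846, -0.9586, -0.1797],
       [ 0.    ,  0.    ,  0.    ,  1.    ]])}
{'time': 0.1, 'joint_positions': array([ 1.0539,  0.0879,  1.3721,  0.    ,  1.6836, -0.1031]), 'qvel': array([ 0.0005,  0.    , -0.0033, -0.0005, -0.0004,  0.002 ]), 'joint_torque': array([  0.0038, -34.1251, -30.3301,   0.0721,   0.0304,  -0.0001]), 'tool_pos': array([0.2209, 0.5031, 0.2044]), 'ee_rot': array([-3.1396, -0.0002,  2.7278]), 'wrist_force': array([-0.0516,  0.4397, -0.5565]), 'wrist_torque': array([0.0005, 0.0026, 0.0033]), 'width': 0.09416996280005467}
```

View pics/top.png

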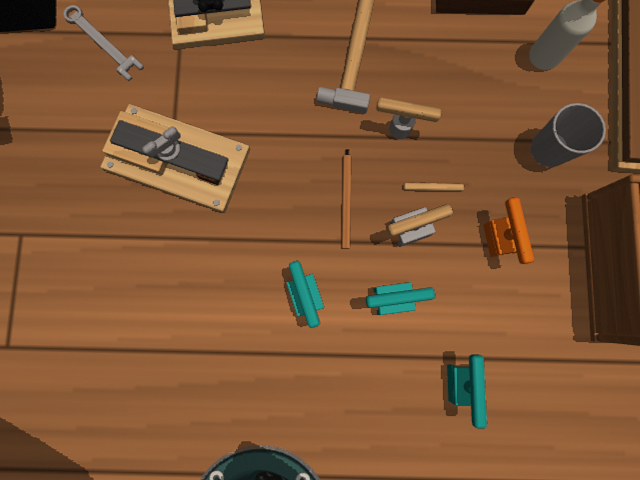

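View pics/scene.png

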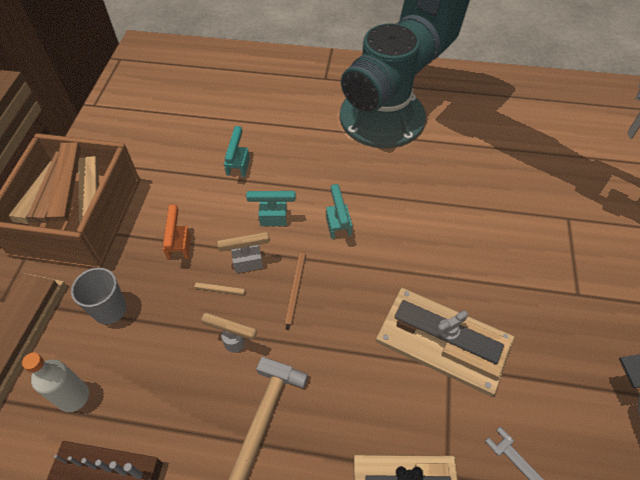

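The top view shows the jig at about (168,150) with its nut there. There are two wooden-handled T tools: (418,223) has a flat steel head with an open slot, so it should be the key. (405,115) has a round tube head, so it is the decoy. The turquoise and orange ones are look-alikes to leave alone. I'll confirm with one enlarged crop.

```bash
cat > h.py <<'E'
from bench import *
import cv2, numpy as np
from scipy.spatial.transform import Rotation as Ro
np.set_printoptions(precision=4,suppress=True)
def cam(n,obs=None):
    c=calibration(n)
    if n=="wrist":
        o=obs or get_obs(); T=np.eye(4); T[:3,:3]=Ro.from_euler("xyz",o["ee_rot"]).as_matrix(); T[:3,3]=o["tool_pos"]
        T=T@c["tool_from_camera"]; return c["camera_matrix"],T[:3,:3],T[:3,3]
    return c["camera_matrix"],Ro.from_euler("xyz",c["orientation"]).as_matrix(),np.array(c["eye"])
def pix2w(C,u,v,z):
    K,R,e=C; d=R@np.array([(u-K[0,2])/K[0,0],-(v-K[1,2])/K[1,1],-1]); return e+d*(z-e[2])/d[2]
def w2pix(C,p):
    K,R,e=C; q=R.T@(np.asarray(p)-e); return np.array([K[0,2]-K[0,0]*q[0]/q[2],K[1,2]+K[1,1]*q[1]/q[2]])
E
python3 - <<'E'
from h import *
a=cv2.imread("pics/top.png"); b=cv2.imread("pics/scene.png")
f=lambda i,x,y,w,h:cv2.resize(i[y:y+h,x:x+w],(400,300),interpolation=cv2.INTER_CUBIC)
cv2.imwrite("pics/crop.png",np.vstack([np.hstack([f(a,100,95,160,120),f(a,370,170,104,78)]),np.hstack([f(b,370,280,160,120),f(b,190,220,104,78)])]))
C=cam("top")
print("nut",pix2w(C,161,141,.093),"key handle ends",pix2w(C,391,229,.074),pix2w(C,451,211,.074))
print("board corners",[pix2w(C,*p,.018)[:2] for p in((130,105),(248,146),(222,210),(102,168))])
S=cam("scene");print("scene nut",pix2w(S,453,321,.093),"key",pix2w(S,219,243,.074),pix2w(S,268,238,.074))
E
```

```text
nut [0.5613 0.1592 0.093 ] key handle ends [ 0.439  -0.1877  0.074 ] [ 0.4685 -0.2779  0.074 ]
board corners [array([0.653 , 0.2452]), array([0.585, 0.042]), array([0.4749, 0.0795]), array([0.5415, 0.2823])]
scene nut [0.5698 0.1623 0.093 ] key [ 0.4646 -0.2763  0.074 ] [ 0.4392 -0.186   0.074 ]
```

View pics/crop.png

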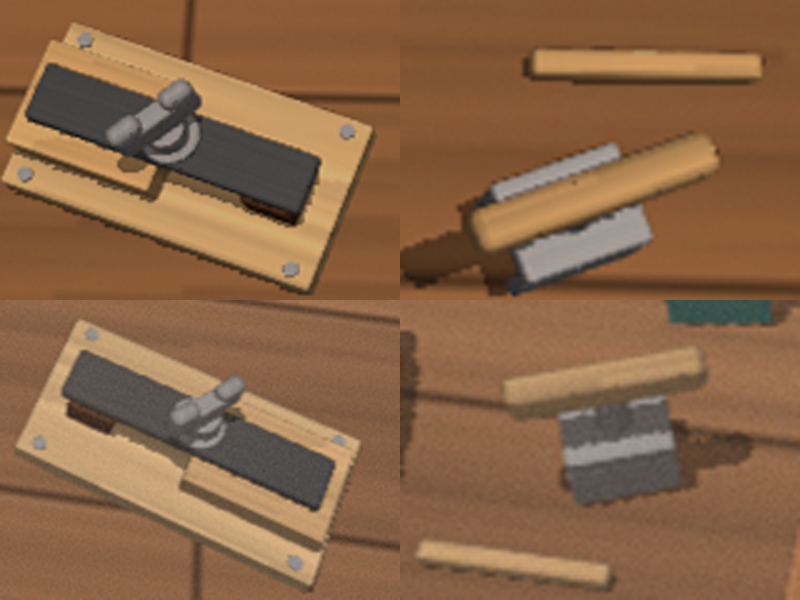

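The crop confirms it. The key at (418,223) has a square steel head with a slot along the handle, and the nut is askew on the strap. I'm moving above the nut, with yaw set to the wings, to look with the wrist camera.

Call:
{"method": "step_arm", "body": {"increments": "0 0 0 0 0 0.145;0 0 0 0 0 0.145;0 0 0 0 0 0.145;0 0 0 0 0 0.145;-4.74 1.03 0 0 0 0"}}

```text
time: 0.6
tool_pos: [0.2529, 0.4715, 0.2045]
ee_rot: [-3.14, -0.002, 2.152]
wrist_force: [0.9, 0.6, 0.1]
width: 0.094
```

Call:
{"method": "step_arm", "body": {"increments": "-4.74 1.03 0 0 0 0;-4.74 1.03 0 0 0 0;-4.74 1.03 0 0 0 0;-4.74 1.03 0 0 0 0;-4.74 1.03 0 0 0 0"}}

```text
time: 1.1
tool_pos: [0.4289, 0.2973, 0.2051]
ee_rot: [-3.141, -0.0, 2.148]
wrist_force: [0.1, 1.6, -0.4]
width: 0.0939
```

Call:
{"method": "step_arm", "body": {"increments": "-4.74 1.03 0 0 0 0;-4.74 1.03 0 0 0 0;-4.74 1.03 0 0 0 0;-4.74 1.03 0 0 0 0;0 0 0 0 0 0"}}

```text
time: 1.6
tool_pos: [0.5689, 0.1576, 0.2035]
ee_rot: [-3.139, 0.001, 2.141]
wrist_force: [0.6, 0.0, -0.0]
width: 0.0935
```

```bash
python3 - <<'E'
from h import *
o=get_obs(); print(o["time"],o["tool_pos"],o["ee_rot"],o["joint_positions"])
a=snapshot("wrist"); cv2.imwrite("pics/w1.png",a[:,:,::-1])
C=cam("wrist",o); print(w2pix(C,[.565,.162,.093]))
E
```

```text
1.6 [0.5689 0.1576 0.2035] [-3.1391  0.0013  2.1406] [ 0.1756  0.1793  1.2718 -0.0022  1.6924 -0.3945]
[311.8708 220.6829]
```

View pics/w1.png

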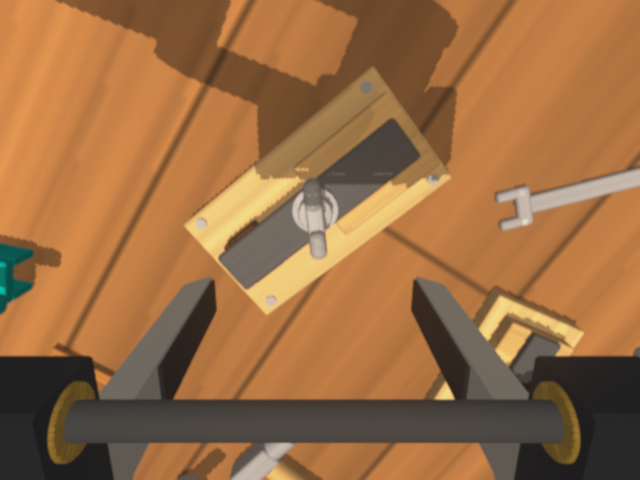

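Wrist view: the wings run from about (313,184) to (319,250), and the board screws are at (366,87), (434,180), (271,300) and (201,223).

```bash
python3 - <<'E'
from h import *
o=dict(tool_pos=[0.5689,0.1576,0.2035],ee_rot=[-3.1391,0.0013,2.1406]); C=cam("wrist",o)
a=pix2w(C,313,184,.093);b=pix2w(C,318.5,247,.093)
print(a,b,np.linalg.norm(a-b),(a+b)/2,np.arctan2(*(a-b)[1::-1]))
S=[pix2w(C,*p,.02)[:2] for p in((366,87),(434,180),(271,300),(201,223))]
print(S,np.mean(S,0)); 
for d in(S[0]-S[3],S[1]-S[2]):print(np.arctan2(d[1],d[0]))
img=cv2.imread("pics/w1.png"); cv2.imwrite("pics/w1c.png",cv2.resize(img[150:290,220:420],(800,560),interpolation=cv2.INTER_CUBIC))
E
```

```text
[0.5511 0.1853 0.093 ] [0.5801 0.1475 0.093 ] 0.047640635783835046 [0.5656 0.1664 0.093 ] 2.226451683866348
[array([0.5508, 0.2676]), array([0.6464, 0.236 ]), array([0.5843, 0.0567]), array([0.49  , 0.0886])] [0.5679 0.1622]
1.2437359230538538
1.2376044604453198
```

View pics/w1c.png

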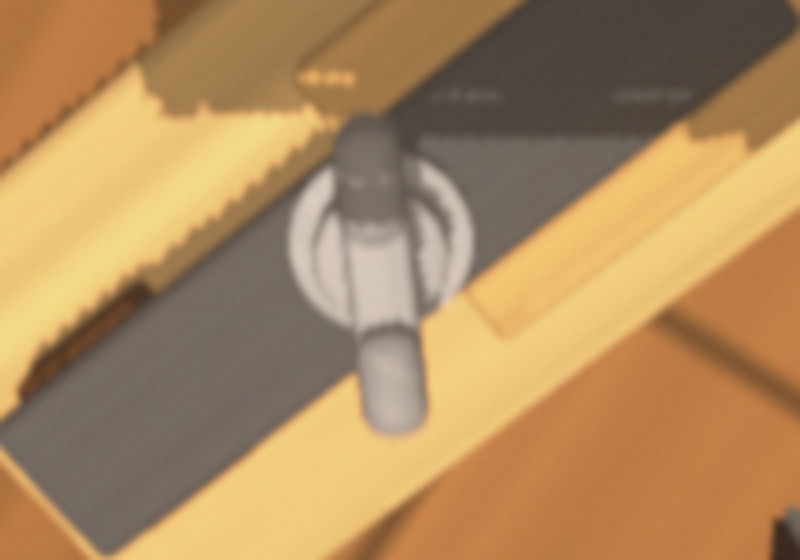

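```bash
python3 - <<'E'
from h import *
o=dict(tool_pos=[0.5689,0.1576,0.2035],ee_rot=[-3.1391,0.0013,2.1406]); C=cam("wrist",o)
print("washer",pix2w(C,315.3,211,.053))
a=pix2w(C,312,187,.093);b=pix2w(C,318.8,259,.093);u=(a-b)/np.linalg.norm(a-b)
print("axis from tip",b+.03*u,np.arctan2(u[1],u[0]),np.linalg.norm(a-b))
E=np.array([.567,.162,.093])
c,s=np.cos(2.2400),np.sin(2.24)
for n in("top","scene"):
  D=cam(n);print(n,[w2pix(D,p) for p in (E,E+.03*np.array([c,s,0]),E-.03*np.array([c,s,0]))])
print([w2pix(C,p) for p in (E,E+.03*np.array([c,s,0]),E-.03*np.array([c,s,0]))])
E
```

```text
washer [0.5683 0.1615 0.053 ]
axis from tip [0.5671 0.1633 0.093 ] 2.232601492509622 0.05507993898208582
top [array([159.4127, 137.356 ]), array([142.7414, 148.9167]), array([175.9559, 125.8841])]
scene [array([452.8387, 319.4832]), array([467.0037, 311.5688]), array([438.4287, 327.5345])]
[array([314.1796, 222.0634]), array([310.0171, 181.6457]), array([318.1117, 260.2446])]
```

Call:
{"method": "step_arm", "body": {"increments": "0.52 0.15 0 0 0 -0.09;0 0 3 0 0 0;0 0 4 0 0 0;0 0 4 0 0 0;0 0 2 0 0 0"}}

```text
time: 2.15
tool_pos: [0.5607, 0.1687, 0.071]
ee_rot: [-3.136, -0.004, 2.24]
wrist_force: [-0.7, -0.6, -0.2]
width: 0.0939
```

Call:
{"method": "step_arm", "body": {"increments": "0 0 0 0 0 0;0 0 0 0 0 0;0 0 0 0 0 0;0 0 0 0 0 0;0 0 0 0 0 0", "claw": 1}}

```text
time: 2.65
tool_pos: [0.5654, 0.168, 0.0772]
ee_rot: [3.139, 0.001, 2.238]
wrist_force: [-0.2, 0.1, 0.6]
width: 0.0576
```

Call:
{"method": "step_arm", "body": {"increments": "0 0 0 0 0 0;0 0 0 0 0 0;0 0 0 0 0 0;0 0 0 0 0 0;0 0 0 0 0 0"}}

```text
time: 3.15
tool_pos: [0.5645, 0.1677, 0.0754]
ee_rot: [-3.142, -0.0, 2.238]
wrist_force: [0.6, 0.5, -0.4]
width: 0.0176
```

Call:
{"method": "step_arm", "body": {"increments": "-0.5 -0.1 0 0 0 0;0 0 0 0 0 0;0 0 0 0 0 0;0 0 0 0 0 0;0 0 0 0 0 0"}}

```text
time: 3.65
tool_pos: [0.5642, 0.1657, 0.0752]
ee_rot: [-3.14, -0.007, 2.239]
wrist_force: [-5.9, 5.7, 3.6]
width: 0.0125
```

```bash
python3 - <<'E'
from h import *
o=get_obs();a=snapshot("wrist"); cv2.imwrite("pics/w2.png",a[:,:,::-1]); print({k:o[k] for k in("time","tool_pos","ee_rot","wrist_force","wrist_torque","width")})
E
```

```text
{'time': 3.65, 'tool_pos': array([0.5642, 0.1657, 0.0752]), 'ee_rot': array([-3.14  , -0.0074,  2.2393]), 'wrist_force': array([-5.9119,  5.6584,  3.5619]), 'wrist_torque': array([1.0259, 1.1007, 0.0826]), 'width': 0.01249598063962361}
```

View pics/w2.png

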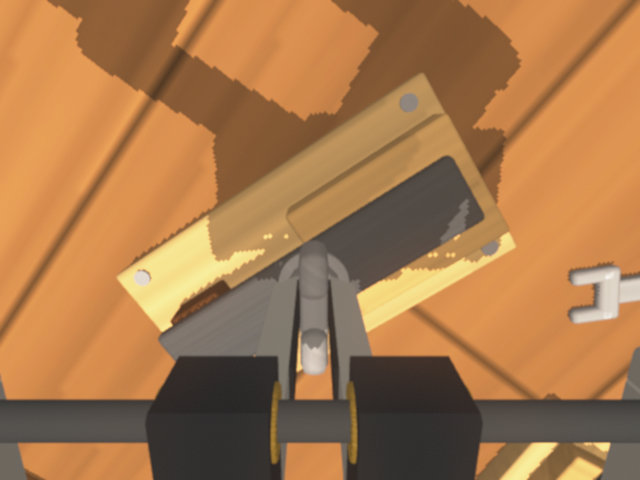

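The fingers hold the wings (12.5 mm opening). The wings span about (313,243) to (315,373).

```bash
python3 - <<'E'
from h import *
o=dict(tool_pos=[0.5642,0.1657,0.0752],ee_rot=[-3.14,-0.0074,2.2393]); C=cam("wrist",o)
R=Ro.from_euler("xyz",o["ee_rot"]).as_matrix()
for p in((313,243),(315,373),(314,373-2)): print(R.T@(pix2w(C,*p,.093)-o["tool_pos"]))
S=[pix2w(C,*p,.02)[:2] for p in((409,102),(142,277),(490,247))]
print(S,(S[1]+S[2])/2,np.arctan2(*(S[0]-S[1])[::-1]))
print(get_obs()["joint_positions"])
E
```

```text
[ 0.0296  0.0002 -0.0176]
[-0.0329  0.0011 -0.018 ]
[-0.0319  0.0007 -0.018 ]
[array([0.5512, 0.2673]), array([0.4905, 0.0879]), array([0.6457, 0.2355])] [0.5681 0.1617] 1.2447100490151732
[ 0.1859  0.2335  1.4652  0.0058  1.4478 -0.4834]
```

Call:
{"method": "step_arm", "body": {"increments": "0 0 0 0 0 0.1;0 0 0 0 0 0.1;0 0 0 0 0 0.1;0 0 0 0 0 0.1;0 0 0 0 0 0.1"}}

```text
time: 4.2
tool_pos: [0.566, 0.1666, 0.0752]
ee_rot: [-3.141, -0.007, 1.736]
wrist_force: [-0.1, 7.3, -0.9]
width: 0.0128
```

Call:
{"method": "step_arm", "body": {"increments": "0 0 0 0 0 0.1;0 0 0 0 0 0.1;0 0 0 0 0 0.1;0 0 0 0 0 0.1;0 0 0 0 0 0.06"}}

```text
time: 4.7
tool_pos: [0.5679, 0.1665, 0.0752]
ee_rot: [3.141, -0.007, 1.276]
wrist_force: [3.1, 8.4, -3.5]
width: 0.0126
```

Call:
{"method": "step_arm", "body": {"increments": "0 0 0 0 0 0;0 0 0 0 0 0;0 0 0 0 0 0"}}

```text
time: 5.0
tool_pos: [0.5679, 0.1665, 0.0752]
ee_rot: [3.141, -0.007, 1.279]
wrist_force: [4.0, 7.0, -3.2]
width: 0.0127
```

```bash
python3 - <<'E'
from h import *
o=get_obs();a=snapshot("wrist"); cv2.imwrite("pics/w3.png",a[:,:,::-1]); print({k:o[k] for k in("time","tool_pos","ee_rot","wrist_force","wrist_torque","width")})
E
```

```text
{'time': 5.0, 'tool_pos': array([0.5679, 0.1665, 0.0752]), 'ee_rot': array([ 3.1408, -0.0073,  1.2789]), 'wrist_force': array([ 3.997 ,  7.0286, -3.1724]), 'wrist_torque': array([ 1.3615, -0.488 ,  0.0124]), 'width': 0.012673779910759376}
```

View pics/w3.png

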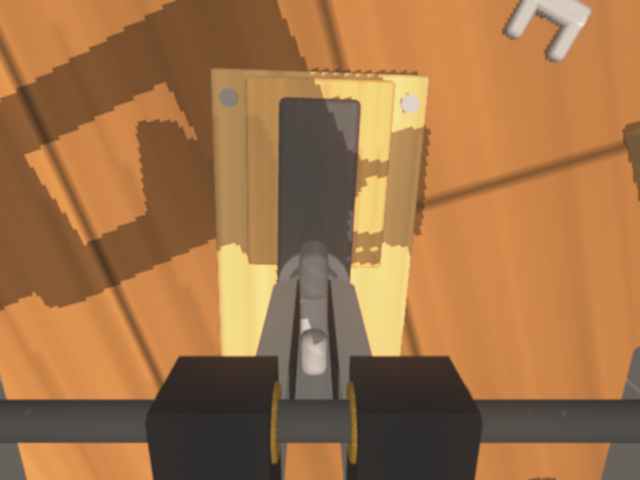

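The wings now lie in line with the strap, about 2° short, and the two grasp poses put the nut axis at (0.567, 0.1625). I'm releasing and going to the key.

Call:
{"method": "step_arm", "body": {"increments": "0 0 0 0 0 0;0 0 0 0 0 0;0 0 0 0 0 0;0 0 -1 0 0 0;0 0 -4 0 0 0", "claw": -0.3}}

```text
time: 5.55
tool_pos: [0.5634, 0.1621, 0.1211]
ee_rot: [-3.132, 0.005, 1.277]
wrist_force: [1.3, 0.6, -0.5]
width: 0.0489
```

Call:
{"method": "step_arm", "body": {"increments": "0 0 -4 0 0 0;0 0 -3.5 0 0 -0.148;0 0 0 0 0 -0.148;0 0 0 0 0 -0.148;0 0 0 0 0 -0.148"}}

```text
time: 6.05
tool_pos: [0.5671, 0.1629, 0.2022]
ee_rot: [3.139, 0.0, 1.876]
wrist_force: [-0.3, -0.9, 0.2]
width: 0.0611
```

Call:
{"method": "step_arm", "body": {"increments": "-3.85 -2.53 0 0 0 0;-3.85 -2.53 0 0 0 0;-3.85 -2.53 0 0 0 0;-3.85 -2.53 0 0 0 0;-3.85 -2.53 0 0 0 0"}}

```text
time: 6.55
tool_pos: [0.5019, -0.0598, 0.2016]
ee_rot: [3.14, 0.001, 1.87]
wrist_force: [0.1, -0.1, 0.8]
width: 0.0611
```

Call:
{"method": "step_arm", "body": {"increments": "-3.85 -2.53 0 0 0 0;-3.85 -2.53 0 0 0 0;-3.85 -2.53 0 0 0 0;-3.85 -2.53 0 0 0 0;0 0 0 0 0 0"}}

```text
time: 7.05
tool_pos: [0.4494, -0.24, 0.2012]
ee_rot: [-3.141, 0.003, 1.862]
wrist_force: [-0.6, 0.4, 0.2]
width: 0.0613
```

Call:
{"method": "step_arm", "body": {"increments": "0 0 0 0 0 0;0 0 0 0 0 0;0 0 0 0 0 0"}}

```text
time: 7.35
tool_pos: [0.4518, -0.2337, 0.2008]
ee_rot: [3.141, 0.0, 1.872]
wrist_force: [-0.5, 0.7, -0.2]
width: 0.061
```

```bash
python3 - <<'E'
from h import *
o=get_obs();a=snapshot("wrist"); cv2.imwrite("pics/w4.png",a[:,:,::-1]); print({k:o[k] for k in("time","tool_pos","ee_rot","wrist_force","wrist_torque","width")})
E
```

```text
{'time': 7.35, 'tool_pos': array([ 0.4518, -0.2337,  0.2008]), 'ee_rot': array([3.141 , 0.0001, 1.8721]), 'wrist_force': array([-0.473 ,  0.7387, -0.184 ]), 'wrist_torque': array([-0.0426,  0.0152, -0.0545]), 'width': 0.061014984345873935}
```

View pics/w4.png

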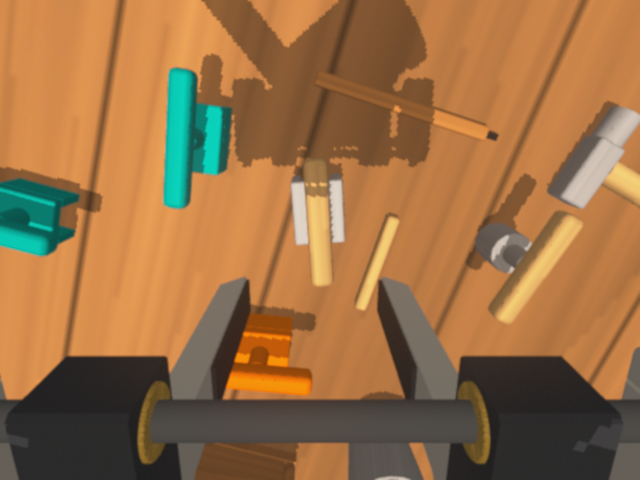

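The key's handle runs from (315,160) to (321,283), with its head below, upright between the fingers' axes. The stick on its right lies flat on the table.

```bash
python3 - <<'E'
from h import *
o=dict(tool_pos=[0.4518,-0.2337,0.2008],ee_rot=[3.141,0.0001,1.8721]); C=cam("wrist",o)
R=Ro.from_euler("xyz",o["ee_rot"]).as_matrix()
P=[R.T@(pix2w(C,*p,z)-o["tool_pos"]) for p,z in(((315,160),.08),((321,284),.084),((295,211),.039),((341,208),.039))]
print(P); d=P[0]-P[1]; print("mid",(P[0]+P[1])/2,"len",np.linalg.norm(d),"turn",np.arctan2(d[1],d[0]),"head mid",(P[2]+P[3])/2)
E
```

```text
[array([0.0491, 0.0021, 0.1208]), array([-0.0469,  0.0069,  0.1168]), array([ 0.0013, -0.0149,  0.1618]), array([0.004 , 0.0246, 0.1618])]
mid [0.0011 0.0045 0.1188] len 0.0962535759466576 turn -0.04967596806291858 head mid [0.0027 0.0048 0.1618]
```

Call:
{"method": "step_arm", "body": {"increments": "0.15 0.45 0 0 0 -0.05;0 0 4 0 0 0;0 0 4 0 0 0;0 0 4 0 0 0;0 0 2.5 0 0 0"}}

```text
time: 7.9
tool_pos: [0.454, -0.23, 0.0522]
ee_rot: [-3.139, -0.004, 1.922]
wrist_force: [0.4, 0.9, -0.1]
width: 0.0611
```

Call:
{"method": "step_arm", "body": {"increments": "0 0 0 0 0 0;0 0 0 0 0 0;0 0 0 0 0 0;0 0 0 0 0 0;0 0 0 0 0 0", "claw": 1}}

```text
time: 8.4
tool_pos: [0.4561, -0.2329, 0.0572]
ee_rot: [3.14, 0.003, 1.92]
wrist_force: [0.0, -0.5, -0.0]
width: 0.0247
```

Call:
{"method": "step_arm", "body": {"increments": "0 0 0 0 0 0;0 0 0 0 0 0;0 0 0 0 0 0;0 0 0 0 0 0"}}

```text
time: 8.8
tool_pos: [0.4557, -0.2327, 0.0566]
ee_rot: [3.14, 0.001, 1.92]
wrist_force: [-0.5, 2.2, 6.0]
width: 0.0177
```

Call:
{"method": "step_arm", "body": {"increments": "0 0 -1 0 0 0;0 0 -4 0 0 0;0 0 -4 0 0 0;0 0 -3 0 0 0;0 0 0 0 0 0"}}

```text
time: 9.3
tool_pos: [0.4572, -0.2336, 0.1802]
ee_rot: [3.136, 0.007, 1.92]
wrist_force: [1.2, 0.1, -2.8]
width: 0.0178
```

Call:
{"method": "step_arm", "body": {"increments": "0 0 0 0 0 0;0 0 0 0 0 0;0 0 0 0 0 0"}}

```text
time: 9.6
tool_pos: [0.4538, -0.2314, 0.1724]
ee_rot: [-3.138, -0.005, 1.92]
wrist_force: [-0.2, 0.2, -3.1]
width: 0.0179
```

```bash
python3 - <<'E'
from h import *
o=get_obs();a=snapshot("wrist"); cv2.imwrite("pics/w5.png",a[:,:,::-1]); print({k:o[k] for k in("time","tool_pos","ee_rot","wrist_force","wrist_torque","width")})
E
```

```text
{'time': 9.6, 'tool_pos': array([ 0.4538, -0.2314,  0.1724]), 'ee_rot': array([-3.1383, -0.0046,  1.9197]), 'wrist_force': array([-0.2289,  0.1559, -3.0519]), 'wrist_torque': array([-0.0118,  0.0225, -0.0134]), 'width': 0.017941492442593514}
```

View pics/w5.png

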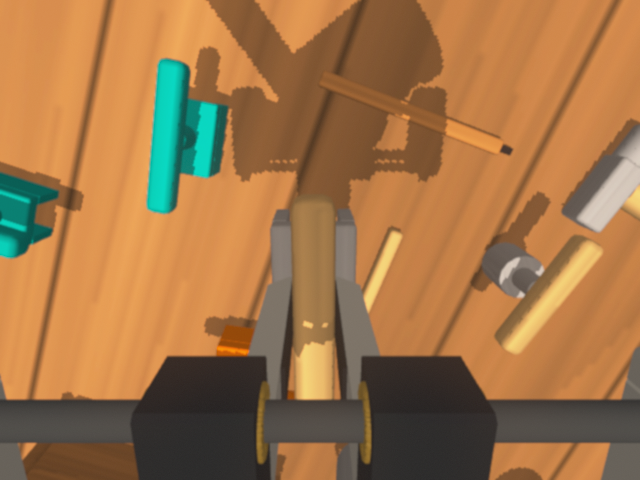

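The key is held squarely (17.9 mm, about 3 N, so roughly 0.31 kg). I'm turning it to the wings' line and carrying it above the nut.

Call:
{"method": "step_arm", "body": {"increments": "0 0 -1 0 0 0.13;0 0 0 0 0 0.13;0 0 0 0 0 0.13;0 0 0 0 0 0.13;0 0 0 0 0 0.13"}}

```text
time: 10.15
tool_pos: [0.4546, -0.232, 0.1841]
ee_rot: [-3.139, -0.001, 1.264]
wrist_force: [-0.1, -0.0, -3.6]
width: 0.018
```

Call:
{"method": "step_arm", "body": {"increments": "2.04 -0.05 0 0 0 0;4.08 -0.1 0 0 0 0;4.08 -0.1 0 0 0 0;4.08 -0.1 0 0 0 0;4.08 -0.1 0 0 0 0"}}

```text
time: 10.65
tool_pos: [0.5049, -0.054, 0.1842]
ee_rot: [-3.14, 0.0, 1.269]
wrist_force: [0.7, -0.7, -2.7]
width: 0.0179
```

Call:
{"method": "step_arm", "body": {"increments": "4.08 -0.1 0 0 0 0;4.08 -0.1 0 0 0 0;4.08 -0.1 0 0 0 0;4.08 -0.1 0 0 0 0;4.08 -0.1 0 0 0 0"}}

```text
time: 11.15
tool_pos: [0.5606, 0.1423, 0.184]
ee_rot: [-3.14, 0.001, 1.27]
wrist_force: [-0.0, -0.2, -3.4]
width: 0.0179
```

Call:
{"method": "step_arm", "body": {"increments": "2.04 -0.1 0 0 0 0;0 0 0 0 0 0;0 0 0 0 0 0;0 0 0 0 0 0;0 0 0 0 0 0"}}

```text
time: 11.65
tool_pos: [0.5659, 0.1592, 0.1854]
ee_rot: [-3.141, 0.0, 1.268]
wrist_force: [0.3, 0.5, -2.9]
width: 0.0178
```

Call:
{"method": "step_arm", "body": {"increments": "0 0 0 0 0 0;0 0 0 0 0 0;0 0 0 0 0 0"}}

```text
time: 11.95
tool_pos: [0.5661, 0.16, 0.1857]
ee_rot: [3.141, -0.0, 1.269]
wrist_force: [-0.6, -0.3, -3.1]
width: 0.0178
```

```bash
python3 - <<'E'
from h import *
o=get_obs();a=snapshot("wrist"); b=snapshot("scene"); t=snapshot("top")
f=lambda i,x,y,w,h:cv2.resize(i[y:y+h,x:x+w],(400,300),interpolation=cv2.INTER_CUBIC)
im=np.vstack([np.hstack([f(t,60,60,200,150),f(b,360,210,160,120)]),np.hstack([cv2.resize(a,(400,300)),f(a,220,170,200,150)])])
cv2.imwrite("pics/w6.png",im[:,:,::-1]); print({k:o[k] for k in("time","tool_pos","ee_rot","wrist_force","joint_positions","width")})
E
```

```text
{'time': 11.95, 'tool_pos': array([0.5661, 0.16  , 0.1857]), 'ee_rot': array([ 3.1414, -0.0002,  1.2691]), 'wrist_force': array([-0.6391, -0.3233, -3.1296]), 'joint_positions': array([0.1792, 0.1767, 1.3099, 0.    , 1.6547, 0.4808]), 'width': 0.017760117167379828}
```

View pics/w6.png

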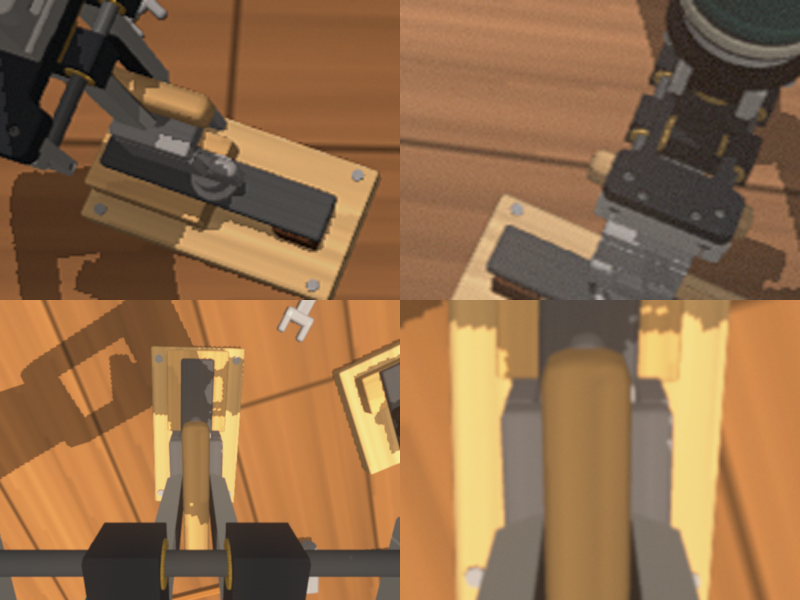

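The key is above the nut in line with the strap, and the wings are under the slot. I'm lowering it.

Call:
{"method": "step_arm", "body": {"increments": "0 0 2 0 0 0;0 0 2 0 0 0;0 0 1 0 0 0;0 0 0 0 0 0;0 0 0 0 0 0"}}

```text
time: 12.6
tool_pos: [0.5663, 0.1606, 0.136]
ee_rot: [3.141, -0.0, 1.27]
wrist_force: [0.5, 0.3, -3.0]
width: 0.0175
```

Call:
{"method": "step_arm", "body": {"increments": "0 0 0.4 0 0 0;0 0 0.4 0 0 0;0 0 0.3 0 0 0;0 0 0 0 0 0;0 0 0 0 0 0"}}

```text
time: 13.1
tool_pos: [0.566, 0.1605, 0.1244]
ee_rot: [-3.142, -0.0, 1.27]
wrist_force: [0.2, -0.3, -3.1]
width: 0.0176
```

Call:
{"method": "step_arm", "body": {"increments": "0 0 0.2 0 0 0.1;0 0 0 0 0 0.1;0 0 0 0 0 0.1;0 0 0 0 0 0.1;0 0 0 0 0 0.05"}}

```text
time: 13.6
tool_pos: [0.5654, 0.1607, 0.1226]
ee_rot: [-3.14, 0.001, 0.817]
wrist_force: [-2.7, 0.2, -3.2]
width: 0.0177
```

```bash
python3 -c "
from h import *
o=get_obs();print({k:o[k] for k in('time','tool_pos','ee_rot','wrist_force','wrist_torque','joint_positions','width')})"
```

```text
{'time': 13.6, 'tool_pos': array([0.5654, 0.1607, 0.1226]), 'ee_rot': array([-3.1403,  0.0007,  0.8175]), 'wrist_force': array([-2.6614,  0.2428, -3.2351]), 'wrist_torque': array([0.0593, 0.5139, 0.1319]), 'joint_positions': array([0.1801, 0.2014, 1.4067, 0.0007, 1.5348, 0.9334]), 'width': 0.017712490154202107}
```

Call:
{"method": "step_arm", "body": {"increments": "0 0 0 0 0 0.1;0 0 0 0 0 0.1;0 0 0 0 0 0.1;0 0 0 0 0 0.1;0 0 0 0 0 0.1"}}

```text
time: 14.1
tool_pos: [0.5649, 0.1615, 0.1227]
ee_rot: [-3.139, 0.002, 0.317]
wrist_force: [-1.6, 1.8, -1.5]
width: 0.0182
```

Call:
{"method": "step_arm", "body": {"increments": "0 0 0 0 0 0.05;0 0 0 0 0 0;0 0 0 0 0 0"}}

```text
time: 14.4
tool_pos: [0.5652, 0.1614, 0.1226]
ee_rot: [-3.139, 0.001, 0.272]
wrist_force: [-3.8, 3.2, -2.0]
width: 0.0177
```

```bash
python3 - <<'E'
from h import *
o=get_obs();print({k:o[k] for k in('time','tool_pos','ee_rot','wrist_force','wrist_torque','joint_positions','width')})
a=snapshot("wrist"); t=snapshot("top"); b=snapshot("scene")
f=lambda i,x,y,w,h:cv2.resize(i[y:y+h,x:x+w],(400,300),interpolation=cv2.INTER_CUBIC)
im=np.vstack([np.hstack([f(t,80,70,160,120),f(b,360,230,160,120)]),np.hstack([cv2.resize(a,(400,300)),f(a,220,170,200,150)])])
cv2.imwrite("pics/w7.png",im[:,:,::-1])
E
```

```text
{'time': 14.4, 'tool_pos': array([0.5652, 0.1614, 0.1226]), 'ee_rot': array([-3.1395,  0.0012,  0.2717]), 'wrist_force': array([-3.7724,  3.2143, -1.9944]), 'wrist_torque': array([0.682 , 0.9981, 0.113 ]), 'joint_positions': array([0.1806, 0.2013, 1.4068, 0.002 , 1.5349, 1.4796]), 'width': 0.01769786210901558}
```

View pics/w7.png

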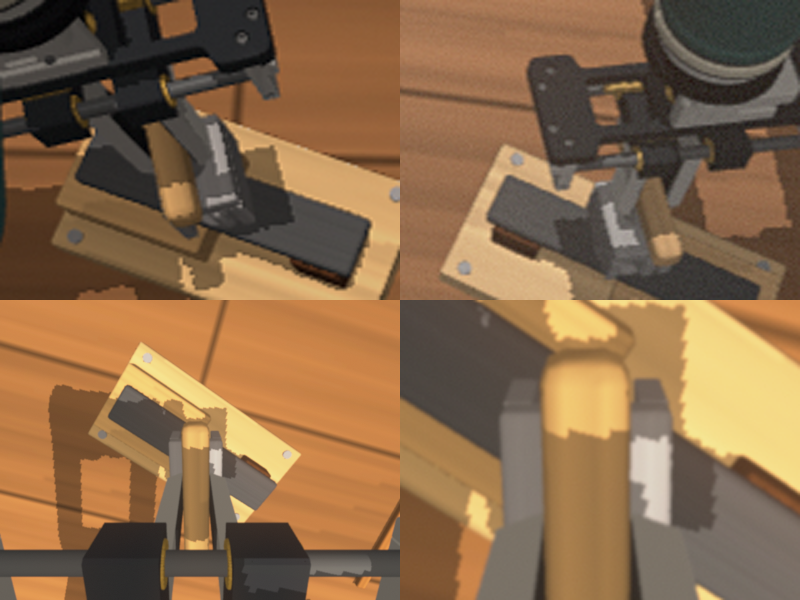

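The key has turned about 57° with a steady 0.11 N m, so the nut should be at about 1.8 rad and not at its stop. I'm releasing and lifting clear.

Call:
{"method": "step_arm", "body": {"increments": "0 0 0 0 0 0;0 0 0 0 0 0;0 0 0 0 0 0;0 0 0 0 0 0;0 0 0 0 0 0", "claw": -0.4}}

```text
time: 15.05
tool_pos: [0.5664, 0.1602, 0.1228]
ee_rot: [3.141, -0.001, 0.27]
wrist_force: [-0.0, -0.1, 0.7]
width: 0.0546
```

Call:
{"method": "step_arm", "body": {"increments": "0 0 -1 0 0 0;0 0 -3 0 0 0;0 0 -4 0 0 0;0 0 -3 0 0 0;0 0 0 0 0 0"}}

```text
time: 15.55
tool_pos: [0.5686, 0.1609, 0.2398]
ee_rot: [3.14, -0.013, 0.27]
wrist_force: [0.2, -0.6, 0.2]
width: 0.066
```

Call:
{"method": "step_arm", "body": {"increments": "0 0 0 0 0 0;0 0 0 0 0 0;0 0 0 0 0 0;0 0 0 0 0 0;0 0 0 0 0 0"}}

```text
time: 16.05
tool_pos: [0.5657, 0.1604, 0.2314]
ee_rot: [-3.141, 0.002, 0.27]
wrist_force: [0.1, -0.5, -0.7]
width: 0.0662
```

```bash
python3 - <<'E'
from h import *
o=get_obs();print({k:o[k] for k in('time','tool_pos','ee_rot','wrist_force','wrist_torque','width')})
C=cam("wrist",o); print([w2pix(C,[.567,.1625,z]) for z in(.1495,.1045)])
a=snapshot("wrist"); t=snapshot("top"); b=snapshot("scene")
f=lambda i,x,y,w,h:cv2.resize(i[y:y+h,x:x+w],(400,300),interpolation=cv2.INTER_CUBIC)
im=np.vstack([np.hstack([f(t,80,70,160,120),f(b,360,230,160,120)]),np.hstack([cv2.resize(a,(400,300)),f(a,220,170,200,150)])])
cv2.imwrite("pics/w8.png",im[:,:,::-1]); cv2.imwrite("pics/w8w.png",a[:,:,::-1])
E
```

```text
{'time': 16.05, 'tool_pos': array([0.5657, 0.1604, 0.2314]), 'ee_rot': array([-3.1414,  0.0019,  0.2698]), 'wrist_force': array([ 0.1387, -0.4806, -0.672 ]), 'wrist_torque': array([0.0354, 0.1821, 0.0279]), 'width': 0.0661743898603448}
[array([308.5349, 241.3331]), array([309.2085, 223.7778])]
```

View pics/w8.png

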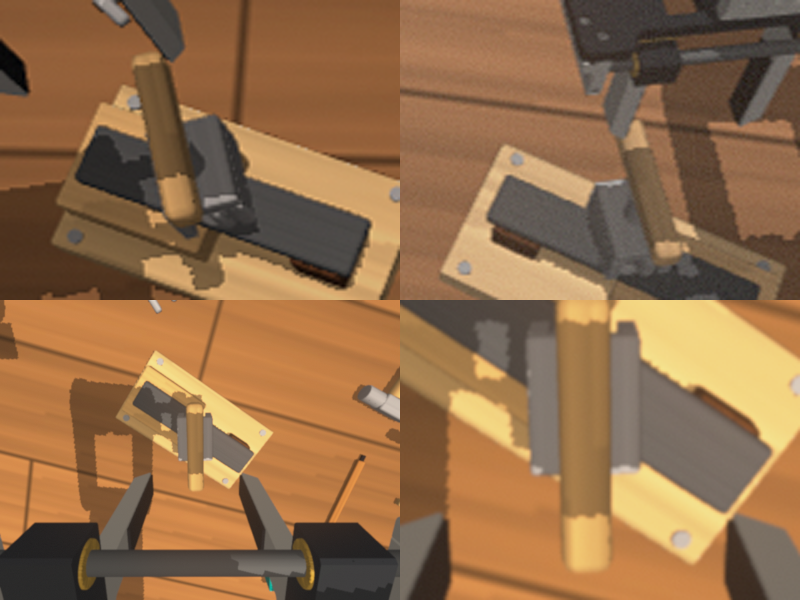

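The key stands upright and centred on the nut, still turned, and the gripper is clear. Handing in.

```bash
python3 -c "
from bench import *
print(close_job(), get_obs()['time'])"
```

```text
the job is handed in; nothing more can be done
the job is handed in; nothing more can be done
```

I turned the wing nut by hand to within about 2° of the strap line. Then I set the slotted key over the wings, turned it about 57° clockwise (about 15° of that is slack), released it and lifted clear. I handed the job in at about 16 s.

- **Nut angle:** I estimate 1.8 rad, worked out from the measured tool yaw and the key's slack, since the joint cannot be read directly. The turning torque stayed at 0.11–0.13 N m, which fits nut friction and means it is not at the hard stop.
- **Key:** the last pictures show it upright and centred on the nut, still at the turned angle.
- **Gripper:** the fingertips are about 8 cm above the top of the key's handle. The wrist force reads about zero.
- **Disagreement:** the top camera and the wrist camera differed by about 4 mm on the nut's position. I used the wrist value, and the two poses from gripping and turning the nut agreed with it.

No check failed, but the hand-in gave no verdict.

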